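# Feel the gearbox levers home through their interlock

### The job

Put the feed gearbox on the bench in drive: push all three levers from the robot's side over to the far side, each fully home against its stop, and leave them there. They are interlocked and go over only in one order - range gear, then clutch, then feed - but the lever plates are off and boxes are built differently, so feel for it: try a lever gently, and if it is held, leave it and try another. Never force a held lever or lean hard on a stop (about 20 N at the knob is the most the locks should get), and leave the other things on the cover and the bench where they are.

Things in the scene. Friction and masses are not known exactly. Their poses are not given: they have to be found in the camera images.
- gearbox: Feed gearbox, bolted down: grey cast-iron box 200 (x) x 335 (y) x 134 mm high on a 236 x 370 mm foot. Origin: centre of its underside. Its own +x points away from the robot, its y along the row of levers. Three identical levers, 95 mm apart along y (at -95, 0, +95; x = 0), stand up through slots in the flat cover (top 134 mm above the bench, slot rims 7 mm higher).
- interlock: Interlock case: closed grey casting 58 (x) x 300 (y) x 84 mm high, bolted to the far (+x) side of the gearbox; origin at the centre of its underside. Its hidden locking dogs and stops carry the load when a lever is pushed on against its lock or its end stop. Both are sprung: from first touch the force at the knob grows by about 3 N per mm of knob travel.
- knob_left (a point): Centre of the black ball knob (diameter 34 mm) of the left lever (left = the box's +y side). The knob sits on a 12 mm round steel stem, 140 mm above the lever's pivot; it stands 238 mm above the bench when the lever leans fully either way and 245 mm when upright.
- knob_middle (a point): Centre of the black ball knob (diameter 34 mm) of the middle lever (left = the box's +y side). The knob sits on a 12 mm round steel stem, 140 mm above the lever's pivot; it stands 238 mm above the bench when the lever leans fully either way and 245 mm when upright.
- knob_right (a point): Centre of the black ball knob (diameter 34 mm) of the right lever (left = the box's +y side). The knob sits on a 12 mm round steel stem, 140 mm above the lever's pivot; it stands 238 mm above the bench when the lever leans fully either way and 245 mm when upright.
- lever_left (a joint): Angle of the left lever about its pivot (along the box's y, 105 mm above the bench). 0 = leaning 0.31 rad to the robot's side, grows as the knob goes to the far side, 0.31 = upright. Locked, it stops at 0.13 to 0.20, after free play of about 0.14; fully home it meets a stop at 0.55 to 0.62: both differ from lever to lever. Free, it takes about 3 N at the knob and stays where left.
- lever_middle (a joint): Angle of the middle lever about its pivot (along the box's y, 105 mm above the bench). 0 = leaning 0.31 rad to the robot's side, grows as the knob goes to the far side, 0.31 = upright. Locked, it stops at 0.13 to 0.20, after free play of about 0.14; fully home it meets a stop at 0.55 to 0.62: both differ from lever to lever. Free, it takes about 3 N at the knob and stays where left.
- lever_right (a joint): Angle of the right lever about its pivot (along the box's y, 105 mm above the bench). 0 = leaning 0.31 rad to the robot's side, grows as the knob goes to the far side, 0.31 = upright. Locked, it stops at 0.13 to 0.20, after free play of about 0.14; fully home it meets a stop at 0.55 to 0.62: both differ from lever to lever. Free, it takes about 3 N at the knob and stays where left.
- socket_mid (a point): Bystander: steel socket, diameter 26 x 34 mm, standing on the gearbox cover between the left and middle levers, a little to the robot's side; centre, half-way up.
- bolt_mid (a point): Bystander: steel bolt 42 mm tall standing on its 21 mm head on the cover between the middle and right levers, a little to the far side; half-way up.
- oil_can_mid (a point): Bystander: red oil can, diameter 84 mm, 165 mm tall with spout, on the bench to the left; centre of its round body, 54 mm up.
- piston_mid (a point): Bystander: aluminium piston, diameter 86 x 62 mm, on the bench to the left; centre, half-way up.
- conrod: Bystander: steel connecting rod lying on the bench to the right, 190 mm long, 22 mm high; origin at the centre of its big end, underside.
- spanner: Bystander: steel spanner 200 mm long lying on the bench to the right; origin at its middle, underside.
- bottle_mid (a point): Bystander: green glass bottle, diameter 72 x 210 mm, standing on the bench at the far left; half-way up.

How it is judged:
By the outcome, as a careful person would: the job done as asked, in the order asked, and still so for the second after the job is handed in, with the robot touching nothing.
It also fails if it takes over 72 s, if anything falls off the work surface, if the arm or the gripper's body presses on something with over 40 N, if the wrist force passes 120 N, or if a joint passes its speed limit or range.

### The arm

A 7-joint arm with a two-finger parallel gripper is mounted at the origin on the work surface. World frame = base frame: x ahead of the robot, y to its left, z up, the work surface at z = 0. Lengths are in m, angles in rad, forces in N, time in s.
With the tool pointing down it reaches from about 0.425 to 0.875 m from the base axis. Payload 8.4 kg.
Tool frame: the origin (TCP) lies on the centre line of the jaws, within the pads' length; the fingertips stand tip_extent ahead of it and the grasp point (between the pads) is the TCP (tip_extent is the distance from the TCP to the fingertips, in m); z points along the fingers, x is the direction in which the jaws open and shut, and the axes are right-handed (so a half turn about z gives the same grasp; the last joint's range is limited). The gripper opens to 85 mm and grips with 20 to 120 N. Pads are 22 mm wide; open, the fingers measure 114 mm over their backs; the gripper's body (76 mm by 85 mm) begins 54 mm behind the grasp point. The pads swing forward as they close: fully open they stand 13 mm farther back than shut.
Start: joints at [-1.257, 0.333, 0.04, 1.465, -0.013, 1.343, -0.059], TCP at [0.261, 0.595, 0.228] pointing down, gripper open.
Joint ranges: [-2.58, 2.58], [-0.38, 2.09], [-1.3, 1.39], [0.25, 2.4], [-1.5, 4.64], [0.08, 2.09], [-2.65, 2.65]. Speed limits (rad/s): [2.22, 2.22, 2.79, 2.79, 3.14, 3.14, 3.14].

### API

Orientations are given as a 3x3 rotation matrix whose columns are the frame's x, y, z axes.
In Python, from workcell import * gives the robot as it stands. The module is installed in compiled form; this text tells all that it offers.
- The arm moves only by the tool step_arm, never from a script. Its argument "deltas" is a list of rows, each an object with "dp": the shift along the tool's x, y, z in mm, a list of three; "rotation": the turn, a rotation vector about the tool's x, y, z in rad, a list of three; "jaw": the closure in counts, from 0 (fully open) to 255 (shut). A call has exactly 8 rows; each row is the pose to reach, as a shift and turn from the pose commanded when the call began, along the tool's axes at that moment; what a row does not reach only later rows make up. A row lasts 1/10 s, in which the tool goes at most 50 mm and 8.59 degrees, less where a joint would pass 70% of its speed; a pose out of reach is approached as far as the arm can. A call with a gripper value outside its range is refused whole. The fingers move at their own pace and stop on an object; the grip force is fixed at half the most. Time passes only in rows, so rows that repeat a pose let the fingers close, or fill a call up. It gives the time, the measured TCP pose, the force and the opening at its end, in the units of the state.
- get_obs(): the state, without advancing time (a new reading comes with each control period).
- grab_frame(name): name is "scene" or "side" or "wrist"; returns the picture (384x512x3 uint8, red, green, blue); there is no depth.
- camera_model(name): a dict with "fx", "fy", "cx", "cy" (pixels), "dist" ([k1, k2, p1, p2, k3] as OpenCV has them; the pictures are not rectified), "origin" and "attitude" of the camera in the world. Camera axes: x right, y up, looking along -z (the intrinsics and any distortion apply to the point x, -y, -z); pixel columns grow to the right and rows downward; lengths in m; the calibration is good to about 2 mm. A picture is of the moment at which its call begins: read the wrist's pose just before it. camera_model takes no time and is no camera call; for the wrist camera it gives the pose at the moment of the call.
- finish_job(): hands the job in, once; it reports no verdict.
The state is a dict: "time": time; "joint_pos": joint angles; "dq": joint speeds; "joint_torque": joint torques, N m; "position": TCP position; "orientation": TCP orientation; "ft_force": force on the tool from outside, world axes, zero at the start; "ft_torque": the same for the moment, N m; "width": opening from 0.0 (shut) to 1.0 (fully open).
Only numpy, scipy, OpenCV 4.12 (cv2) and the standard library are available. Lean on these libraries where they do the work, as an engineer would, in place of code of your own. Each camera call takes 0.05 s, during which the arm holds its last target. There are 200 camera calls.

## Working session

There is one attempt and no reset: what is moved stays moved. The work goes in short steps, Python scripts to look and compute and a tool call to move; the robot and the scene stay as the last step left them, time stands still between calls to the robot, and variables do not carry over. Pictures are saved under pics/ and viewed, about 8 in all and at most 12, crops included, and the job is handed in when it is done.

Besides the shell and the picture viewer there is one more tool, called after "Request:" as name([rows], argument=value, ...), one row to a line, values as JSON. step_arm: Moves the arm, as the interface text tells. Its arguments: {"type":"object","properties":{"deltas":{"type":"array"}},"required":["deltas"]}

```bash
mkdir -p pics
python3 - <<'E'
from workcell import *
import cv2, numpy as np
o=get_obs(); print({k:np.round(v,3).tolist() for k,v in o.items()})
for n in("scene","side"):
    f=grab_frame(n); cv2.imwrite(f"pics/{n}0.png",f[:,:,::-1])
    print(n,{k:np.round(v,3).tolist() for k,v in camera_model(n).items()})
E
```

```text
{'time': 0.0, 'joint_pos': [-1.257, 0.334, 0.04, 1.466, -0.013, 1.343, -0.058], 'dq': [0.001, -0.0, 0.001, -0.0, -0.001, 0.002, 0.0], 'joint_torque': [0.0, -65.854, 1.366, -40.557, 0.017, 0.012, 0.0], 'position': [0.261, 0.595, 0.227], 'orientation': [[0.401, 0.916, -0.001], [0.916, -0.401, -0.001], [-0.002, 0.0, -1.0]], 'ft_force': [0.181, -0.52, -0.065], 'ft_torque': [0.0, -0.087, 0.017], 'width': 1.003}
scene {'fx': 391.417, 'fy': 391.417, 'cx': 260.136, 'cy': 181.283, 'dist': [-0.021, 0.0, 0.0, 0.0, 0.0], 'origin': [1.379, -0.08, 0.892], 'attitude': [[0.108, -0.673, 0.731], [0.994, 0.06, -0.091], [0.017, 0.737, 0.676]]}
side {'fx': 393.772, 'fy': 393.772, 'cx': 254.674, 'cy': 194.526, 'dist': [-0.078, 0.0, 0.0, 0.0, 0.0], 'origin': [0.047, -0.572, 0.924], 'attitude': [[0.755, 0.457, -0.471], [-0.656, 0.536, -0.532], [0.009, 0.71, 0.704]]}
```

View pics/scene0.png

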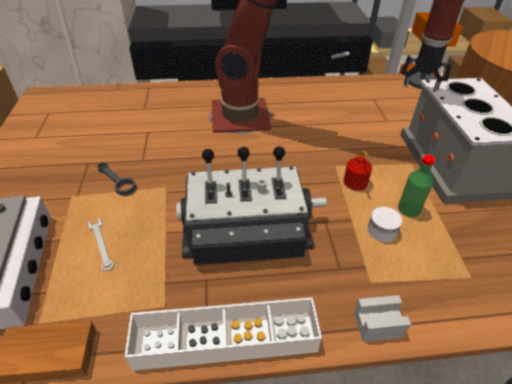

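View pics/side0.png

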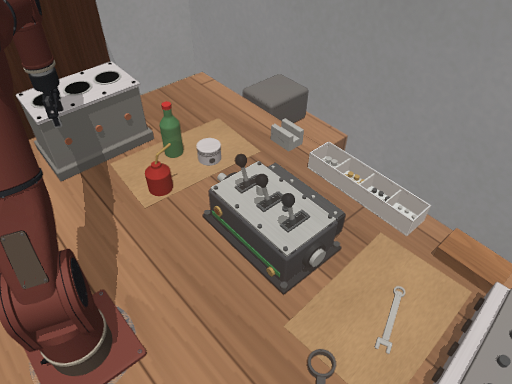

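The scene view shows knobs at about right (209,155), middle (244,153), left (280,152). The side view shows left (241,160), middle (261,181), right (288,200). The arm is behind the large casting at far left. Next I'll triangulate.

```bash
cat > h.py <<'E'
from workcell import *
import cv2, numpy as np
def ray(m,uv):
    K=np.array([[m["fx"],0,m["cx"]],[0,m["fy"],m["cy"]],[0,0,1.]])
    x,y=cv2.undistortPoints(np.array([[uv]],float),K,np.array(m["dist"],float))[0,0]
    d=np.array(m["attitude"])@np.array([x,-y,-1]); return np.array(m["origin"]),d/np.linalg.norm(d)
def plane(m,uv,z):
    o,d=ray(m,uv); return o+d*(z-o[2])/d[2]
def tri(rs):
    A=sum(np.eye(3)-np.outer(d,d) for o,d in rs); b=sum((np.eye(3)-np.outer(d,d))@o for o,d in rs)
    p=np.linalg.solve(A,b); return p,[np.linalg.norm(np.cross(d,p-o)) for o,d in rs]
def knob(img,uv,r=11):
    g=img.max(2); u,v=uv
    mask=((g<60)*255).astype(np.uint8)
    mask=cv2.morphologyEx(mask,cv2.MORPH_OPEN,cv2.getStructuringElement(cv2.MORPH_ELLIPSE,(7,7)))
    n,l,s,c=cv2.connectedComponentsWithStats(mask[v-r:v+r+1,u-r:u+r+1])
    i=1+np.argmax(s[1:,4]) if n>1 else 0
    return c[i]+[u-r,v-r],s[i,2:5]
def report():
    o=get_obs(); print({k:np.round(o[k],4).tolist() for k in("time","joint_pos","position","orientation","ft_force","width")}); return o
E
python3 - <<'E'
from h import *
import workcell; print([n for n in dir(workcell) if n[0]!='_'], getattr(workcell,'tip_extent',None))
S={"left":((280,152),(241,160)),"middle":((244,153),(261,181)),"right":((209,155),(288,200))}
a=cv2.imread("pics/scene0.png");b=cv2.imread("pics/side0.png");ma=camera_model("scene");mb=camera_model("side")
P={}
for k,(p,q) in S.items():
    ca,sa=knob(a,p);cb,sb=knob(b,q);x,e=tri([ray(ma,ca),ray(mb,cb)]);P[k]=x
    print(k,ca.round(1),sa,cb.round(1),sb,x.round(4),np.round(e,4), plane(ma,ca,.238).round(4),plane(mb,cb,.238).round(4))
r=P["left"]-P["right"];print(np.linalg.norm(r[:2]),"yaw",np.arctan2(-r[0],r[1]))
E
```

```text
['Unreachable', 'camera_model', 'finish_job', 'get_obs', 'grab_frame', 'tip_extent'] 0.019
left [278.6 152.3] [10 12 88] [241. 160.] [ 23  23 529] [0.5633 0.0697 0.24  ] [0.0005 0.0005] [0.5603 0.0706 0.238 ] [0.5648 0.0709 0.238 ]
middle [243.3 152.9] [10 11 83] [261. 181.] [ 23  23 529] [ 0.5521 -0.0246  0.2357] [0.0005 0.0005] [ 0.5545 -0.0244  0.238 ] [ 0.5504 -0.027   0.238 ]
right [207.6 154.9] [10 11 85] [288. 203.] [ 9  7 45] [ 0.5512 -0.1222  0.2335] [0.0027 0.0027] [ 0.5548 -0.1195  0.238 ] [ 0.5481 -0.1281  0.238 ]
0.1922187544145565 yaw -0.06300062611310475
```

Request:
step_arm([
  {"dp":[0,0,-50],"rotation":[0,0,0],"jaw":255},
  {"dp":[0,0,-100],"rotation":[0,0,0],"jaw":255},
  {"dp":[-32,36,-100],"rotation":[0,0,-0.1],"jaw":255},
  {"dp":[-64,72,-100],"rotation":[0,0,-0.2],"jaw":255},
  {"dp":[-95,108,-100],"rotation":[0,0,-0.3],"jaw":255},
  {"dp":[-127,144,-100],"rotation":[0,0,-0.382],"jaw":255},
  {"dp":[-159,180,-100],"rotation":[0,0,-0.382],"jaw":255},
  {"dp":[-190,216,-100],"rotation":[0,0,-0.382],"jaw":255},
])

```text
time: 0.9
position: [0.3828, 0.3326, 0.3281]
orientation: [[0.031, 1.0, -0.0], [1.0, -0.031, -0.0], [-0.0, -0.0, -1.0]]
ft_force: [0.6, 0.4, 0.3]
width: -0.003
```

Run:
```python
from h import *
o=report(); R=np.array(o["orientation"]); print((R.T@(np.array([.505,.072,.33])-o["position"])*1000).round(1))
```

```text
{'time': 0.9, 'joint_pos': [-0.9685, 0.0003, 0.1662, 1.65, -0.0002, 1.4915, 0.7378], 'position': [0.3828, 0.3326, 0.3281], 'orientation': [[0.0308, 0.9995, -0.0003], [0.9995, -0.0308, -0.0], [-0.0, -0.0003, -1.0]], 'ft_force': [0.5681, 0.3827, 0.3194], 'width': -0.003}
[-256.7  130.2   -1.9]
```

Request:
step_arm([
  {"dp":[-42,21,0],"rotation":[0,0,0],"jaw":255},
  {"dp":[-84,43,0],"rotation":[0,0,0],"jaw":255},
  {"dp":[-126,64,0],"rotation":[0,0,0],"jaw":255},
  {"dp":[-168,85,0],"rotation":[0,0,0],"jaw":255},
  {"dp":[-212,107,0],"rotation":[0,0,0],"jaw":255},
  {"dp":[-257,130,0],"rotation":[0,0,0],"jaw":255},
  {"dp":[-257,130,45],"rotation":[0,0,0],"jaw":255},
  {"dp":[-257,130,50],"rotation":[0,0,0],"jaw":255},
])

```text
time: 1.7
position: [0.5024, 0.072, 0.2741]
orientation: [[0.034, 0.999, -0.006], [0.999, -0.034, -0.002], [-0.002, -0.006, -1.0]]
ft_force: [-0.3, 2.0, 0.0]
width: -0.002
```

Run:
```python
from h import *
o=report(); m=camera_model("wrist"); f=grab_frame("wrist"); cv2.imwrite("pics/w1.png",f[:,:,::-1])
g=grab_frame("side"); cv2.imwrite("pics/s1.png",g[:,:,::-1])
a=cv2.resize(g[130:260,190:363,::-1],None,fx=3,fy=3); cv2.imwrite("pics/s1c.png",a)
np.savez("w1.npz",**{k:np.array(v) for k,v in m.items()})
```

```text
{'time': 1.7, 'joint_pos': [-0.6916, 0.0098, 0.4691, 1.75, -0.0038, 1.3895, 1.3153], 'position': [0.5024, 0.072, 0.2741], 'orientation': [[0.0337, 0.9994, -0.0064], [0.9994, -0.0337, -0.0021], [-0.0023, -0.0063, -1.0]], 'ft_force': [-0.2749, 1.9988, 0.0255], 'width': -0.0019}
```

View pics/w1.png

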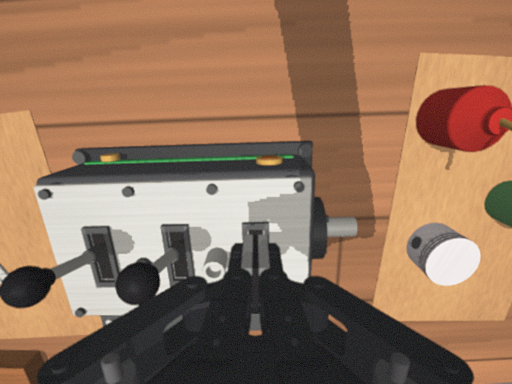

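View pics/s1c.png

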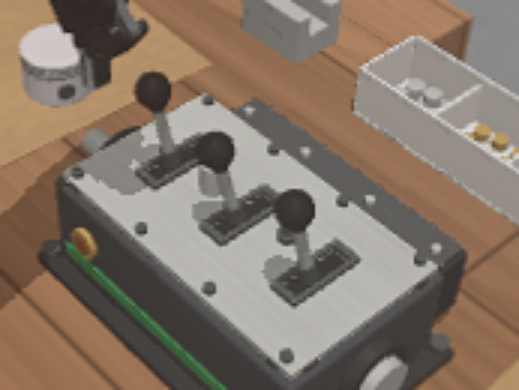

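Wrist view: the cover's robot-side screws are at (45,194), (127,191), (212,189) and (299,186). Side crop: the knob centres are clear, at full-frame left (241,160.3), middle (262.3,180.3), right (288.3,200).

Run:
```python
from h import *
m=dict(np.load("w1.npz")); Q=[plane(m,p,.136) for p in[(45,194),(127,191),(212,189),(299,186)]]
print(np.round(Q,4)); r=Q[3]-Q[0]; print("yaw",np.arctan2(-r[0],r[1]))
ma=camera_model("scene");mb=camera_model("side")
for k,p,q,w in(("L",(279.3,152.5),(241,160.3),None),("M",(243.6,153),(262.3,180.3),(138,282)),("R",(208,155),(288.3,200),(27,287))):
    x,e=tri([ray(ma,p),ray(mb,q)]); print(k,x.round(4),np.round(e,4),plane(ma,p,.238).round(4),plane(mb,q,.238).round(4),w and plane(m,w,.238).round(4))
```

```text
[[ 0.5078 -0.1691  0.136 ]
 [ 0.5074 -0.0728  0.136 ]
 [ 0.5082  0.0238  0.136 ]
 [ 0.5079  0.1213  0.136 ]]
yaw -0.00027505756573298237
L [0.5635 0.0709 0.2388] [0.0013 0.0013] [0.5613 0.0723 0.238 ] [0.564  0.0699 0.238 ] None
M [ 0.5554 -0.0248  0.2372] [0.0014 0.0014] [ 0.5552 -0.0236  0.238 ] [ 0.5547 -0.0272  0.238 ] [ 0.5547 -0.0252  0.238 ]
R [ 0.556  -0.1196  0.2376] [0.0013 0.0013] [ 0.5555 -0.1185  0.238 ] [ 0.5558 -0.1213  0.238 ] [ 0.558  -0.1211  0.238 ]
```

Request:
step_arm([
  {"dp":[0,0,22],"rotation":[0,0,-0.03],"jaw":255},
  {"dp":[0,0,44],"rotation":[0,0,-0.03],"jaw":255},
  {"dp":[0,10,44],"rotation":[0,0,-0.03],"jaw":255},
  {"dp":[0,20,44],"rotation":[0,0,-0.03],"jaw":255},
  {"dp":[0,26,44],"rotation":[0,0,-0.03],"jaw":255},
  {"dp":[0,32,44],"rotation":[0,0,-0.03],"jaw":255},
  {"dp":[0,38,44],"rotation":[0,0,-0.03],"jaw":255},
  {"dp":[0,40,44],"rotation":[0,0,-0.03],"jaw":255},
])

```text
time: 2.6
position: [0.5446, 0.0725, 0.2346]
orientation: [[0.001, 1.0, -0.001], [1.0, -0.001, -0.0], [-0.0, -0.001, -1.0]]
ft_force: [-4.9, -0.7, 4.5]
width: -0.001
```

Request:
step_arm([
  {"dp":[0,3,0],"rotation":[0,0,0],"jaw":255},
  {"dp":[0,6,0],"rotation":[0,0,0],"jaw":255},
  {"dp":[0,8,0],"rotation":[0,0,0],"jaw":255},
  {"dp":[0,10,0],"rotation":[0,0,0],"jaw":255},
  {"dp":[0,11,0],"rotation":[0,0,0],"jaw":255},
  {"dp":[0,12,0],"rotation":[0,0,0],"jaw":255},
  {"dp":[0,12,0],"rotation":[0,0,0],"jaw":255},
  {"dp":[0,12,0],"rotation":[0,0,0],"jaw":255},
])

```text
time: 3.4
position: [0.5565, 0.0725, 0.2343]
orientation: [[0.001, 1.0, 0.0], [1.0, -0.001, -0.0], [-0.0, 0.0, -1.0]]
ft_force: [-3.6, -1.2, 3.7]
width: 0.006
```

Request:
step_arm([
  {"dp":[0,1,0],"rotation":[0,0,0],"jaw":255},
  {"dp":[0,2,0],"rotation":[0,0,0],"jaw":255},
  {"dp":[0,3,0],"rotation":[0,0,0],"jaw":255},
  {"dp":[0,4,0],"rotation":[0,0,0],"jaw":255},
  {"dp":[0,5,0],"rotation":[0,0,0],"jaw":255},
  {"dp":[0,5,0],"rotation":[0,0,0],"jaw":255},
  {"dp":[0,5,0],"rotation":[0,0,0],"jaw":255},
  {"dp":[0,5,0],"rotation":[0,0,0],"jaw":255},
])

```text
time: 4.2
position: [0.5615, 0.0726, 0.2343]
orientation: [[0.001, 1.0, 0.0], [1.0, -0.001, -0.0], [-0.0, 0.0, -1.0]]
ft_force: [-2.1, 0.1, 2.0]
width: -0.002
```

Request:
step_arm([
  {"dp":[0,1,0],"rotation":[0,0,0],"jaw":255},
  {"dp":[0,2,0],"rotation":[0,0,0],"jaw":255},
  {"dp":[0,3,0],"rotation":[0,0,0],"jaw":255},
  {"dp":[0,4,0],"rotation":[0,0,0],"jaw":255},
  {"dp":[0,5,0],"rotation":[0,0,0],"jaw":255},
  {"dp":[0,5,0],"rotation":[0,0,0],"jaw":255},
  {"dp":[0,5,0],"rotation":[0,0,0],"jaw":255},
  {"dp":[0,5,0],"rotation":[0,0,0],"jaw":255},
])

```text
time: 5.0
position: [0.5665, 0.0725, 0.2343]
orientation: [[0.001, 1.0, 0.0], [1.0, -0.001, -0.0], [-0.0, 0.0, -1.0]]
ft_force: [-2.4, -1.0, 2.4]
width: 0.002
```

Request:
step_arm([
  {"dp":[0,4,0],"rotation":[0,0,0],"jaw":255},
  {"dp":[0,9,0],"rotation":[0,0,0],"jaw":255},
  {"dp":[0,15,0],"rotation":[0,0,0],"jaw":255},
  {"dp":[0,20,0],"rotation":[0,0,0],"jaw":255},
  {"dp":[0,25,0],"rotation":[0,0,0],"jaw":255},
  {"dp":[0,29,0],"rotation":[0,0,0],"jaw":255},
  {"dp":[0,32,0],"rotation":[0,0,0],"jaw":255},
  {"dp":[0,32,0],"rotation":[0,0,0],"jaw":255},
])

```text
time: 5.8
position: [0.5986, 0.0726, 0.2337]
orientation: [[0.001, 1.0, -0.001], [1.0, -0.001, -0.0], [-0.0, -0.001, -1.0]]
ft_force: [-2.6, 1.0, -1.7]
width: 0.001
```

Request:
step_arm([
  {"dp":[0,1,0],"rotation":[0,0,0],"jaw":255},
  {"dp":[0,2,0],"rotation":[0,0,0],"jaw":255},
  {"dp":[0,3,0],"rotation":[0,0,0],"jaw":255},
  {"dp":[0,4,0],"rotation":[0,0,0],"jaw":255},
  {"dp":[0,5,0],"rotation":[0,0,0],"jaw":255},
  {"dp":[0,5,0],"rotation":[0,0,0],"jaw":255},
  {"dp":[0,5,0],"rotation":[0,0,0],"jaw":255},
  {"dp":[0,5,0],"rotation":[0,0,0],"jaw":255},
])

```text
time: 6.6
position: [0.6035, 0.0726, 0.2345]
orientation: [[0.001, 1.0, 0.0], [1.0, -0.001, 0.0], [0.0, 0.0, -1.0]]
ft_force: [-5.3, 1.1, -2.5]
width: 0.001
```

Request:
step_arm([
  {"dp":[0,0.5,0],"rotation":[0,0,0],"jaw":255},
  {"dp":[0,1,0],"rotation":[0,0,0],"jaw":255},
  {"dp":[0,1.5,0],"rotation":[0,0,0],"jaw":255},
  {"dp":[0,2,0],"rotation":[0,0,0],"jaw":255},
  {"dp":[0,2,0],"rotation":[0,0,0],"jaw":255},
  {"dp":[0,2,0],"rotation":[0,0,0],"jaw":255},
  {"dp":[0,2,0],"rotation":[0,0,0],"jaw":255},
  {"dp":[0,2,0],"rotation":[0,0,0],"jaw":255},
])

```text
time: 7.4
position: [0.6048, 0.0726, 0.2342]
orientation: [[0.001, 1.0, -0.001], [1.0, -0.001, 0.0], [0.0, -0.001, -1.0]]
ft_force: [-6.5, 0.9, -0.8]
width: -0.001
```

Request:
step_arm([
  {"dp":[0,0.5,0],"rotation":[0,0,0],"jaw":255},
  {"dp":[0,1,0],"rotation":[0,0,0],"jaw":255},
  {"dp":[0,1.5,0],"rotation":[0,0,0],"jaw":255},
  {"dp":[0,2,0],"rotation":[0,0,0],"jaw":255},
  {"dp":[0,2,0],"rotation":[0,0,0],"jaw":255},
  {"dp":[0,2,0],"rotation":[0,0,0],"jaw":255},
  {"dp":[0,2,0],"rotation":[0,0,0],"jaw":255},
  {"dp":[0,2,0],"rotation":[0,0,0],"jaw":255},
])

```text
time: 8.2
position: [0.6061, 0.0726, 0.234]
orientation: [[0.001, 1.0, -0.003], [1.0, -0.001, 0.0], [0.0, -0.003, -1.0]]
ft_force: [-10.3, 0.8, -0.0]
width: 0.002
```

Run:
```python
from h import *
report()
```

```text
{'time': 8.2, 'joint_pos': [-0.606, 0.2682, 0.5076, 1.5774, -0.1333, 1.3337, 1.4885], 'position': [0.6061, 0.0726, 0.234], 'orientation': [[0.0006, 1.0, -0.0031], [1.0, -0.0006, 0.0001], [0.0001, -0.0031, -1.0]], 'ft_force': [-10.3204, 0.8147, -0.0462], 'width': 0.002}
```

Request:
step_arm([
  {"dp":[0,-6,0],"rotation":[0,0,0],"jaw":255},
  {"dp":[0,-35,0],"rotation":[0,0,0],"jaw":255},
  {"dp":[0,-75,0],"rotation":[0,0,0],"jaw":255},
  {"dp":[0,-103,0],"rotation":[0,0,0],"jaw":255},
  {"dp":[-40,-105,0],"rotation":[0,0,0],"jaw":255},
  {"dp":[-80,-105,0],"rotation":[0,0,0],"jaw":255},
  {"dp":[-97,-105,0],"rotation":[0,0,0],"jaw":255},
  {"dp":[-97,-100,0],"rotation":[0,0,0],"jaw":255},
])

```text
time: 9.0
position: [0.508, -0.0281, 0.2356]
orientation: [[0.006, 1.0, 0.004], [1.0, -0.006, 0.0], [0.0, 0.004, -1.0]]
ft_force: [0.0, 0.7, 0.8]
width: -0.006
```

Request:
step_arm([
  {"dp":[1,8,0],"rotation":[0,0,0],"jaw":255},
  {"dp":[1,15,0],"rotation":[0,0,0],"jaw":255},
  {"dp":[1,20,0],"rotation":[0,0,0],"jaw":255},
  {"dp":[1,25,0],"rotation":[0,0,0],"jaw":255},
  {"dp":[1,29,0],"rotation":[0,0,0],"jaw":255},
  {"dp":[1,33,0],"rotation":[0,0,0],"jaw":255},
  {"dp":[1,35,0],"rotation":[0,0,0],"jaw":255},
  {"dp":[1,35,0],"rotation":[0,0,0],"jaw":255},
])

```text
time: 9.8
position: [0.5427, -0.0235, 0.2342]
orientation: [[0.001, 1.0, 0.0], [1.0, -0.001, -0.0], [-0.0, 0.0, -1.0]]
ft_force: [0.8, 0.4, -0.1]
width: -0.001
```

Run:
```python
from h import *
report(); g=grab_frame("side"); cv2.imwrite("pics/s2.png",g[:,:,::-1])
cv2.imwrite("pics/s2c.png",cv2.resize(g[100:260,170:370,::-1],None,fx=4,fy=3.75)[:600,:800])
```

```text
{'time': 9.8, 'joint_pos': [-0.5778, 0.1127, 0.5888, 1.7433, -0.0645, 1.3046, 1.5949], 'position': [0.5427, -0.0235, 0.2342], 'orientation': [[0.0009, 1.0, 0.0003], [1.0, -0.0009, -0.0003], [-0.0003, 0.0003, -1.0]], 'ft_force': [0.7838, 0.3528, -0.1279], 'width': -0.0012}
```

View pics/s2c.png

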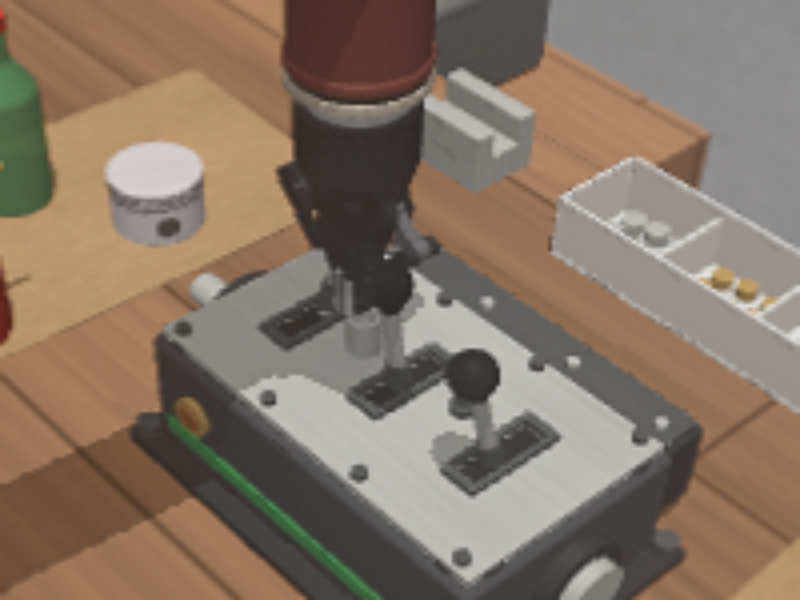

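Side crop: the middle knob is now at about full-frame (268,176.5). It has moved roughly 15 mm toward the far side with the finger behind it. The left lever is over, and the socket and bolt look in place. I'll carry on gently.

Request:
step_arm([
  {"dp":[0,1,0],"rotation":[0,0,0],"jaw":255},
  {"dp":[0,2,0],"rotation":[0,0,0],"jaw":255},
  {"dp":[0,3,0],"rotation":[0,0,0],"jaw":255},
  {"dp":[0,4,0],"rotation":[0,0,0],"jaw":255},
  {"dp":[0,5,0],"rotation":[0,0,0],"jaw":255},
  {"dp":[0,6,0],"rotation":[0,0,0],"jaw":255},
  {"dp":[0,6,0],"rotation":[0,0,0],"jaw":255},
  {"dp":[0,6,0],"rotation":[0,0,0],"jaw":255},
])

```text
time: 10.65
position: [0.5481, -0.0236, 0.2344]
orientation: [[0.001, 1.0, -0.0], [1.0, -0.001, -0.0], [-0.0, -0.0, -1.0]]
ft_force: [-5.0, -0.2, 5.1]
width: 0.003
```

Request:
step_arm([
  {"dp":[0,0.5,0],"rotation":[0,0,0],"jaw":255},
  {"dp":[0,1,0],"rotation":[0,0,0],"jaw":255},
  {"dp":[0,1.5,0],"rotation":[0,0,0],"jaw":255},
  {"dp":[0,2,0],"rotation":[0,0,0],"jaw":255},
  {"dp":[0,2,0],"rotation":[0,0,0],"jaw":255},
  {"dp":[0,2,0],"rotation":[0,0,0],"jaw":255},
  {"dp":[0,2,0],"rotation":[0,0,0],"jaw":255},
  {"dp":[0,2,0],"rotation":[0,0,0],"jaw":255},
])

```text
time: 11.45
position: [0.5503, -0.0235, 0.2343]
orientation: [[0.001, 1.0, 0.0], [1.0, -0.001, -0.0], [-0.0, 0.0, -1.0]]
ft_force: [-5.0, -1.0, 2.8]
width: -0.002
```

Request:
step_arm([
  {"dp":[0,0.5,0],"rotation":[0,0,0],"jaw":255},
  {"dp":[0,1,0],"rotation":[0,0,0],"jaw":255},
  {"dp":[0,1.5,0],"rotation":[0,0,0],"jaw":255},
  {"dp":[0,2,0],"rotation":[0,0,0],"jaw":255},
  {"dp":[0,2.5,0],"rotation":[0,0,0],"jaw":255},
  {"dp":[0,2.5,0],"rotation":[0,0,0],"jaw":255},
  {"dp":[0,2.5,0],"rotation":[0,0,0],"jaw":255},
  {"dp":[0,2.5,0],"rotation":[0,0,0],"jaw":255},
])

```text
time: 12.25
position: [0.5529, -0.0234, 0.2343]
orientation: [[0.001, 1.0, 0.0], [1.0, -0.001, -0.0], [-0.0, 0.0, -1.0]]
ft_force: [-3.4, -0.1, 2.4]
width: -0.002
```

Still only friction, so I'll go on.

Request:
step_arm([
  {"dp":[0,0.5,0],"rotation":[0,0,0],"jaw":255},
  {"dp":[0,1,0],"rotation":[0,0,0],"jaw":255},
  {"dp":[0,2,0],"rotation":[0,0,0],"jaw":255},
  {"dp":[0,3,0],"rotation":[0,0,0],"jaw":255},
  {"dp":[0,4,0],"rotation":[0,0,0],"jaw":255},
  {"dp":[0,4,0],"rotation":[0,0,0],"jaw":255},
  {"dp":[0,4,0],"rotation":[0,0,0],"jaw":255},
  {"dp":[0,4,0],"rotation":[0,0,0],"jaw":255},
])

```text
time: 13.05
position: [0.557, -0.0234, 0.2343]
orientation: [[0.001, 1.0, 0.0], [1.0, -0.001, -0.0], [-0.0, 0.0, -1.0]]
ft_force: [-2.2, -0.2, 2.7]
width: 0.005
```

Request:
step_arm([
  {"dp":[0,1,0],"rotation":[0,0,0],"jaw":255},
  {"dp":[0,2,0],"rotation":[0,0,0],"jaw":255},
  {"dp":[0,3,0],"rotation":[0,0,0],"jaw":255},
  {"dp":[0,4,0],"rotation":[0,0,0],"jaw":255},
  {"dp":[0,5,0],"rotation":[0,0,0],"jaw":255},
  {"dp":[0,5,0],"rotation":[0,0,0],"jaw":255},
  {"dp":[0,5,0],"rotation":[0,0,0],"jaw":255},
  {"dp":[0,5,0],"rotation":[0,0,0],"jaw":255},
])

```text
time: 13.85
position: [0.562, -0.0235, 0.2343]
orientation: [[0.001, 1.0, 0.0], [1.0, -0.001, -0.0], [-0.0, 0.0, -1.0]]
ft_force: [-2.7, -0.9, 2.6]
width: 0.001
```

Request:
step_arm([
  {"dp":[0,4,0],"rotation":[0,0,0],"jaw":255},
  {"dp":[0,10,0],"rotation":[0,0,0],"jaw":255},
  {"dp":[0,16,0],"rotation":[0,0,0],"jaw":255},
  {"dp":[0,22,0],"rotation":[0,0,0],"jaw":255},
  {"dp":[0,28,0],"rotation":[0,0,0],"jaw":255},
  {"dp":[0,33,0],"rotation":[0,0,0],"jaw":255},
  {"dp":[0,37,0],"rotation":[0,0,0],"jaw":255},
  {"dp":[0,37,0],"rotation":[0,0,0],"jaw":255},
])

```text
time: 14.65
position: [0.5992, -0.0234, 0.2337]
orientation: [[0.001, 1.0, -0.0], [1.0, -0.001, -0.0], [-0.0, -0.0, -1.0]]
ft_force: [-0.7, 0.1, -1.7]
width: -0.002
```

Request:
step_arm([
  {"dp":[0,0.5,0],"rotation":[0,0,0],"jaw":255},
  {"dp":[0,1,0],"rotation":[0,0,0],"jaw":255},
  {"dp":[0,2,0],"rotation":[0,0,0],"jaw":255},
  {"dp":[0,3,0],"rotation":[0,0,0],"jaw":255},
  {"dp":[0,4,0],"rotation":[0,0,0],"jaw":255},
  {"dp":[0,4,0],"rotation":[0,0,0],"jaw":255},
  {"dp":[0,4,0],"rotation":[0,0,0],"jaw":255},
  {"dp":[0,4,0],"rotation":[0,0,0],"jaw":255},
])

```text
time: 15.45
position: [0.6029, -0.0234, 0.2345]
orientation: [[0.001, 1.0, 0.0], [1.0, -0.001, 0.0], [0.0, 0.0, -1.0]]
ft_force: [-3.7, 1.5, -2.0]
width: 0.001
```

Request:
step_arm([
  {"dp":[0,0.5,0],"rotation":[0,0,0],"jaw":255},
  {"dp":[0,1,0],"rotation":[0,0,0],"jaw":255},
  {"dp":[0,1.5,0],"rotation":[0,0,0],"jaw":255},
  {"dp":[0,2,0],"rotation":[0,0,0],"jaw":255},
  {"dp":[0,2.5,0],"rotation":[0,0,0],"jaw":255},
  {"dp":[0,3,0],"rotation":[0,0,0],"jaw":255},
  {"dp":[0,3,0],"rotation":[0,0,0],"jaw":255},
  {"dp":[0,3,0],"rotation":[0,0,0],"jaw":255},
])

```text
time: 16.25
position: [0.6059, -0.0236, 0.2343]
orientation: [[0.001, 1.0, 0.0], [1.0, -0.001, -0.0], [-0.0, 0.0, -1.0]]
ft_force: [-3.3, 1.3, -2.7]
width: -0.001
```

Request:
step_arm([
  {"dp":[0,0.5,0],"rotation":[0,0,0],"jaw":255},
  {"dp":[0,1,0],"rotation":[0,0,0],"jaw":255},
  {"dp":[0,1.5,0],"rotation":[0,0,0],"jaw":255},
  {"dp":[0,2,0],"rotation":[0,0,0],"jaw":255},
  {"dp":[0,2.5,0],"rotation":[0,0,0],"jaw":255},
  {"dp":[0,3,0],"rotation":[0,0,0],"jaw":255},
  {"dp":[0,3,0],"rotation":[0,0,0],"jaw":255},
  {"dp":[0,3,0],"rotation":[0,0,0],"jaw":255},
])

```text
time: 17.05
position: [0.6078, -0.0236, 0.2339]
orientation: [[0.001, 1.0, -0.003], [1.0, -0.001, 0.0], [0.0, -0.003, -1.0]]
ft_force: [-9.8, 1.3, -2.1]
width: 0.002
```

Request:
step_arm([
  {"dp":[0,0.5,0],"rotation":[0,0,0],"jaw":255},
  {"dp":[0,1,0],"rotation":[0,0,0],"jaw":255},
  {"dp":[0,1,0],"rotation":[0,0,0],"jaw":255},
  {"dp":[0,1,0],"rotation":[0,0,0],"jaw":255},
  {"dp":[0,1,0],"rotation":[0,0,0],"jaw":255},
  {"dp":[0,1,0],"rotation":[0,0,0],"jaw":255},
  {"dp":[0,1,0],"rotation":[0,0,0],"jaw":255},
  {"dp":[0,1,0],"rotation":[0,0,0],"jaw":255},
])

```text
time: 17.85
position: [0.6084, -0.0236, 0.2338]
orientation: [[0.001, 1.0, -0.003], [1.0, -0.001, 0.0], [0.0, -0.003, -1.0]]
ft_force: [-9.8, 0.3, -0.9]
width: 0.003
```

Request:
step_arm([
  {"dp":[0,-6,0],"rotation":[0,0,0],"jaw":255},
  {"dp":[0,-35,0],"rotation":[0,0,0],"jaw":255},
  {"dp":[0,-75,0],"rotation":[0,0,0],"jaw":255},
  {"dp":[0,-103,0],"rotation":[0,0,0],"jaw":255},
  {"dp":[-40,-105,0],"rotation":[0,0,0],"jaw":255},
  {"dp":[-80,-105,0],"rotation":[0,0,0],"jaw":255},
  {"dp":[-97,-105,0],"rotation":[0,0,0],"jaw":255},
  {"dp":[-97,-100,0],"rotation":[0,0,0],"jaw":255},
])

```text
time: 18.65
position: [0.5101, -0.1243, 0.2357]
orientation: [[0.006, 1.0, 0.004], [1.0, -0.006, -0.001], [-0.001, 0.004, -1.0]]
ft_force: [0.2, -0.4, 0.5]
width: -0.003
```

Request:
step_arm([
  {"dp":[0,8,0],"rotation":[0,0,0],"jaw":255},
  {"dp":[0,15,0],"rotation":[0,0,0],"jaw":255},
  {"dp":[0,20,0],"rotation":[0,0,0],"jaw":255},
  {"dp":[0,24,0],"rotation":[0,0,0],"jaw":255},
  {"dp":[0,27,0],"rotation":[0,0,0],"jaw":255},
  {"dp":[0,30,0],"rotation":[0,0,0],"jaw":255},
  {"dp":[0,32,0],"rotation":[0,0,0],"jaw":255},
  {"dp":[0,32,0],"rotation":[0,0,0],"jaw":255},
])

```text
time: 19.45
position: [0.542, -0.1204, 0.2343]
orientation: [[0.001, 1.0, 0.0], [1.0, -0.001, -0.0], [-0.0, 0.0, -1.0]]
ft_force: [0.3, -0.2, 0.5]
width: 0.002
```

Request:
step_arm([
  {"dp":[0,1,0],"rotation":[0,0,0],"jaw":255},
  {"dp":[0,2,0],"rotation":[0,0,0],"jaw":255},
  {"dp":[0,3,0],"rotation":[0,0,0],"jaw":255},
  {"dp":[0,4,0],"rotation":[0,0,0],"jaw":255},
  {"dp":[0,5,0],"rotation":[0,0,0],"jaw":255},
  {"dp":[0,6,0],"rotation":[0,0,0],"jaw":255},
  {"dp":[0,6,0],"rotation":[0,0,0],"jaw":255},
  {"dp":[0,6,0],"rotation":[0,0,0],"jaw":255},
])

```text
time: 20.25
position: [0.5476, -0.1205, 0.2344]
orientation: [[0.001, 1.0, -0.0], [1.0, -0.001, 0.0], [0.0, -0.0, -1.0]]
ft_force: [-5.0, -0.1, 3.5]
width: -0.001
```

Request:
step_arm([
  {"dp":[0,0.5,0],"rotation":[0,0,0],"jaw":255},
  {"dp":[0,1,0],"rotation":[0,0,0],"jaw":255},
  {"dp":[0,1.5,0],"rotation":[0,0,0],"jaw":255},
  {"dp":[0,2,0],"rotation":[0,0,0],"jaw":255},
  {"dp":[0,2.5,0],"rotation":[0,0,0],"jaw":255},
  {"dp":[0,2.5,0],"rotation":[0,0,0],"jaw":255},
  {"dp":[0,2.5,0],"rotation":[0,0,0],"jaw":255},
  {"dp":[0,2.5,0],"rotation":[0,0,0],"jaw":255},
])

```text
time: 21.05
position: [0.5503, -0.1205, 0.2343]
orientation: [[0.001, 1.0, 0.0], [1.0, -0.001, -0.0], [-0.0, 0.0, -1.0]]
ft_force: [-4.2, -0.3, 2.8]
width: -0.005
```

Request:
step_arm([
  {"dp":[0,0.5,0],"rotation":[0,0,0],"jaw":255},
  {"dp":[0,1,0],"rotation":[0,0,0],"jaw":255},
  {"dp":[0,1.5,0],"rotation":[0,0,0],"jaw":255},
  {"dp":[0,2,0],"rotation":[0,0,0],"jaw":255},
  {"dp":[0,2.5,0],"rotation":[0,0,0],"jaw":255},
  {"dp":[0,3,0],"rotation":[0,0,0],"jaw":255},
  {"dp":[0,3,0],"rotation":[0,0,0],"jaw":255},
  {"dp":[0,3,0],"rotation":[0,0,0],"jaw":255},
])

```text
time: 21.85
position: [0.5534, -0.1204, 0.2343]
orientation: [[0.001, 1.0, 0.0], [1.0, -0.001, -0.0], [-0.0, 0.0, -1.0]]
ft_force: [-4.2, -0.1, 3.6]
width: -0.002
```

Request:
step_arm([
  {"dp":[0,0.5,0],"rotation":[0,0,0],"jaw":255},
  {"dp":[0,1,0],"rotation":[0,0,0],"jaw":255},
  {"dp":[0,1.5,0],"rotation":[0,0,0],"jaw":255},
  {"dp":[0,2,0],"rotation":[0,0,0],"jaw":255},
  {"dp":[0,2.5,0],"rotation":[0,0,0],"jaw":255},
  {"dp":[0,3,0],"rotation":[0,0,0],"jaw":255},
  {"dp":[0,3,0],"rotation":[0,0,0],"jaw":255},
  {"dp":[0,3,0],"rotation":[0,0,0],"jaw":255},
])

```text
time: 22.65
position: [0.5563, -0.1204, 0.2343]
orientation: [[0.001, 1.0, 0.0], [1.0, -0.001, -0.0], [-0.0, 0.0, -1.0]]
ft_force: [-3.5, -0.5, 2.5]
width: 0.001
```

Request:
step_arm([
  {"dp":[0,1,0],"rotation":[0,0,0],"jaw":255},
  {"dp":[0,2,0],"rotation":[0,0,0],"jaw":255},
  {"dp":[0,3,0],"rotation":[0,0,0],"jaw":255},
  {"dp":[0,4,0],"rotation":[0,0,0],"jaw":255},
  {"dp":[0,5,0],"rotation":[0,0,0],"jaw":255},
  {"dp":[0,5,0],"rotation":[0,0,0],"jaw":255},
  {"dp":[0,5,0],"rotation":[0,0,0],"jaw":255},
  {"dp":[0,5,0],"rotation":[0,0,0],"jaw":255},
])

```text
time: 23.45
position: [0.5614, -0.1205, 0.2343]
orientation: [[0.001, 1.0, 0.0], [1.0, -0.001, -0.0], [-0.0, 0.0, -1.0]]
ft_force: [-2.7, 1.1, 1.3]
width: 0.003
```

Request:
step_arm([
  {"dp":[0,4,0],"rotation":[0,0,0],"jaw":255},
  {"dp":[0,10,0],"rotation":[0,0,0],"jaw":255},
  {"dp":[0,16,0],"rotation":[0,0,0],"jaw":255},
  {"dp":[0,22,0],"rotation":[0,0,0],"jaw":255},
  {"dp":[0,28,0],"rotation":[0,0,0],"jaw":255},
  {"dp":[0,33,0],"rotation":[0,0,0],"jaw":255},
  {"dp":[0,37,0],"rotation":[0,0,0],"jaw":255},
  {"dp":[0,37,0],"rotation":[0,0,0],"jaw":255},
])

```text
time: 24.25
position: [0.5986, -0.1204, 0.2337]
orientation: [[0.001, 1.0, -0.0], [1.0, -0.001, -0.0], [-0.0, -0.0, -1.0]]
ft_force: [-1.4, 1.0, -0.8]
width: 0.001
```

Request:
step_arm([
  {"dp":[0,0.5,0],"rotation":[0,0,0],"jaw":255},
  {"dp":[0,1,0],"rotation":[0,0,0],"jaw":255},
  {"dp":[0,2,0],"rotation":[0,0,0],"jaw":255},
  {"dp":[0,3,0],"rotation":[0,0,0],"jaw":255},
  {"dp":[0,4,0],"rotation":[0,0,0],"jaw":255},
  {"dp":[0,4,0],"rotation":[0,0,0],"jaw":255},
  {"dp":[0,4,0],"rotation":[0,0,0],"jaw":255},
  {"dp":[0,4,0],"rotation":[0,0,0],"jaw":255},
])

```text
time: 25.05
position: [0.6023, -0.1205, 0.2344]
orientation: [[0.001, 1.0, 0.0], [1.0, -0.001, -0.0], [-0.0, 0.0, -1.0]]
ft_force: [-3.1, -0.8, -2.1]
width: -0.004
```

Request:
step_arm([
  {"dp":[0,0.5,0],"rotation":[0,0,0],"jaw":255},
  {"dp":[0,1,0],"rotation":[0,0,0],"jaw":255},
  {"dp":[0,1.5,0],"rotation":[0,0,0],"jaw":255},
  {"dp":[0,2,0],"rotation":[0,0,0],"jaw":255},
  {"dp":[0,2.5,0],"rotation":[0,0,0],"jaw":255},
  {"dp":[0,3,0],"rotation":[0,0,0],"jaw":255},
  {"dp":[0,3,0],"rotation":[0,0,0],"jaw":255},
  {"dp":[0,3,0],"rotation":[0,0,0],"jaw":255},
])

```text
time: 25.85
position: [0.6051, -0.1205, 0.2342]
orientation: [[0.001, 1.0, -0.0], [1.0, -0.001, 0.0], [0.0, -0.0, -1.0]]
ft_force: [-4.3, -0.4, -3.3]
width: -0.004
```

Request:
step_arm([
  {"dp":[0,0.5,0],"rotation":[0,0,0],"jaw":255},
  {"dp":[0,1,0],"rotation":[0,0,0],"jaw":255},
  {"dp":[0,1.5,0],"rotation":[0,0,0],"jaw":255},
  {"dp":[0,2,0],"rotation":[0,0,0],"jaw":255},
  {"dp":[0,2.5,0],"rotation":[0,0,0],"jaw":255},
  {"dp":[0,2.5,0],"rotation":[0,0,0],"jaw":255},
  {"dp":[0,2.5,0],"rotation":[0,0,0],"jaw":255},
  {"dp":[0,2.5,0],"rotation":[0,0,0],"jaw":255},
])

```text
time: 26.65
position: [0.6067, -0.1205, 0.2339]
orientation: [[0.001, 1.0, -0.002], [1.0, -0.001, 0.0], [0.0, -0.002, -1.0]]
ft_force: [-8.5, -0.7, -1.8]
width: 0.002
```

Request:
step_arm([
  {"dp":[0,0.5,0],"rotation":[0,0,0],"jaw":255},
  {"dp":[0,1,0],"rotation":[0,0,0],"jaw":255},
  {"dp":[0,1.5,0],"rotation":[0,0,0],"jaw":255},
  {"dp":[0,1.5,0],"rotation":[0,0,0],"jaw":255},
  {"dp":[0,1.5,0],"rotation":[0,0,0],"jaw":255},
  {"dp":[0,1.5,0],"rotation":[0,0,0],"jaw":255},
  {"dp":[0,1.5,0],"rotation":[0,0,0],"jaw":255},
  {"dp":[0,1.5,0],"rotation":[0,0,0],"jaw":255},
])

```text
time: 27.45
position: [0.6076, -0.1205, 0.2337]
orientation: [[0.001, 1.0, -0.004], [1.0, -0.001, 0.001], [0.001, -0.004, -1.0]]
ft_force: [-11.0, -0.1, -2.1]
width: -0.001
```

Home. Now I'll retract and raise, then check all three.

Request:
step_arm([
  {"dp":[0,-5,0],"rotation":[0,0,0],"jaw":255},
  {"dp":[0,-30,0],"rotation":[0,0,0],"jaw":255},
  {"dp":[0,-65,0],"rotation":[0,0,0],"jaw":255},
  {"dp":[0,-100,0],"rotation":[0,0,0],"jaw":255},
  {"dp":[0,-130,-30],"rotation":[0,0,0],"jaw":255},
  {"dp":[0,-140,-70],"rotation":[0,0,0],"jaw":255},
  {"dp":[0,-140,-100],"rotation":[0,0,0],"jaw":255},
  {"dp":[0,-140,-100],"rotation":[0,0,0],"jaw":255},
])

```text
time: 28.25
position: [0.4717, -0.1208, 0.3396]
orientation: [[0.001, 1.0, 0.011], [1.0, -0.001, 0.002], [0.002, 0.011, -1.0]]
ft_force: [0.6, -0.1, -0.2]
width: -0.0
```

Run:
```python
from h import *
report()
g=grab_frame("side"); f=grab_frame("scene")
cv2.imwrite("pics/s3.png",g[:,:,::-1]); cv2.imwrite("pics/f3.png",f[:,:,::-1])
a=cv2.resize(g[130:260,180:380,::-1],(800,520)); cv2.imwrite("pics/s3c.png",a)
a=cv2.resize(f[125:275,170:340,::-1],(680,600)); cv2.imwrite("pics/f3c.png",a)
```

```text
{'time': 28.25, 'joint_pos': [-0.5466, -0.0983, 0.6631, 1.6979, 0.0577, 1.5108, 1.6811], 'position': [0.4717, -0.1208, 0.3396], 'orientation': [[0.0009, 0.9999, 0.0108], [1.0, -0.001, 0.0016], [0.0016, 0.0108, -0.9999]], 'ft_force': [0.5666, -0.0681, -0.2095], 'width': -0.0002}
```

View pics/s3c.png

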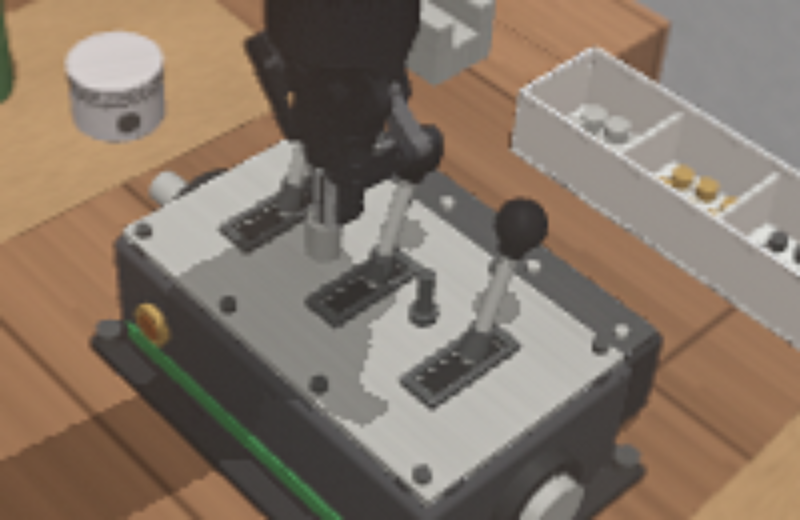

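View pics/f3c.png

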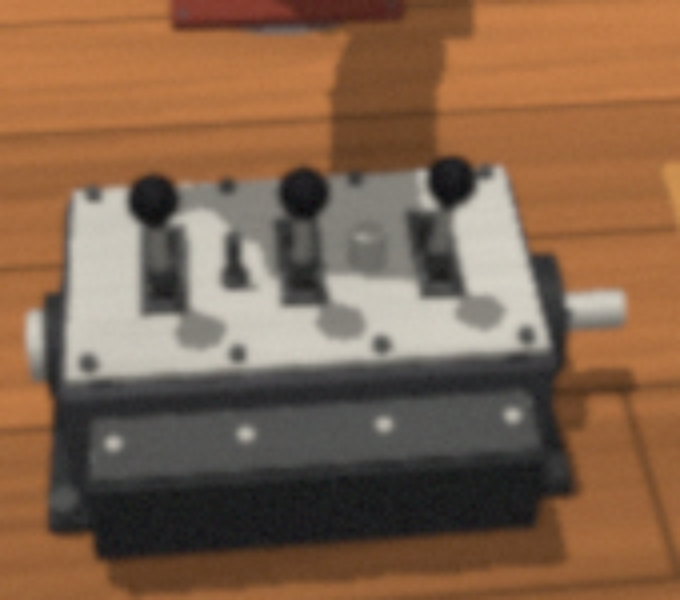

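Both views show all three levers leaning to the far side, with socket and bolt standing between them. Scene knobs are at R (208.3,175), M (245.8,173.3), L (282.8,170.3); in the side view R is at (310.2,187). I'll check these positions against the feel.

Run:
```python
from h import *
m=camera_model("scene")
for k,p,p0 in(("L",(282.8,170.3),(279.3,152.5)),("M",(245.8,173.3),(243.6,153)),("R",(208.3,175),(208,155))):
    x=plane(m,p,.238);print(k,x.round(4),"moved mm",((x-plane(m,p0,.238))*1000).round(1))
a=cv2.imread("pics/scene0.png").astype(int);b=cv2.imread("pics/f3.png").astype(int)
d=(np.abs(a-b).max(2)>50).astype(np.uint8); d=cv2.morphologyEx(d,cv2.MORPH_OPEN,np.ones((3,3)))
n,l,s,c=cv2.connectedComponentsWithStats(d);print(s[1:].tolist())
```

```text
L [0.6345 0.0707 0.238 ] moved mm [73.3 -1.6  0. ]
M [ 0.6378 -0.0244  0.238 ] moved mm [82.6 -0.8  0. ]
R [ 0.6359 -0.1186  0.238 ] moved mm [80.4 -0.1  0. ]
[[177, 0, 44, 26, 931], [221, 0, 17, 9, 132], [249, 0, 13, 4, 41], [428, 0, 16, 29, 282], [427, 0, 37, 106, 1442], [185, 37, 27, 10, 194], [402, 36, 30, 41, 501], [230, 53, 6, 8, 32], [238, 57, 4, 3, 12], [446, 71, 3, 3, 9], [181, 79, 39, 27, 523], [258, 79, 5, 6, 26], [404, 80, 4, 6, 21], [282, 124, 129, 34, 1641], [202, 132, 79, 62, 1596], [237, 147, 13, 15, 143], [274, 147, 11, 14, 118], [202, 149, 12, 15, 142], [410, 159, 4, 3, 12], [277, 162, 13, 16, 145], [284, 182, 7, 7, 44], [218, 184, 7, 7, 43], [252, 190, 5, 3, 15], [285, 199, 10, 8, 69], [250, 201, 11, 8, 72], [215, 204, 11, 8, 75]]
```

```bash
python3 -c "
from workcell import *
print(finish_job())"
```

```text
the job is handed in; nothing more can be done
None
```

All three levers are over to the far side and home against their stops, and the job is handed in at about 28 s of the 72 s allowed.

- **Order:** The order that worked was left, middle, right, so left is the range gear, middle the clutch and right the feed. I tried the left lever first and it went over freely. None of the three was held at its lock range. Each took only about 2–5 N until its end stop.
- **Stops:** The force at the stops rose to about 10 N (left), 10 N (middle) and 11 N (right), and then I backed off. The middle stop is slightly less clean: the reading jumped from 3.3 to 9.8 N. It then stayed at 9.8 N after I commanded 1 mm more, of which the arm moved about 0.6 mm.
- **Final picture check:** The knobs moved 73 mm (left), 83 mm (middle) and 80 mm (right) toward the far side. They now sit at x = 0.635, 0.638 and 0.636 m, in the same order as the stops I felt. The left lever moved less because its knob started about 6–8 mm farther over.
- **Other things:** The socket and bolt are still standing on the cover. An image comparison with the start showed no change on the bench that I could not put down to the arm, shadows or levers. I did not measure each bystander separately.
- **Hand-in:** The arm was clear of everything, with about 0 N at the wrist.

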